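Flip the red length stop down and slide the board home against it

TASK

Set this cutting station up for the next cut: push the red flip stop over forward until its arm hangs all the way down in front of the fence, and leave the blue stop standing back. Then, only by pushing with the fingers, slide the pine board along the base until its left end butts against the red arm and its long edge lies flat along the fence; it must stay flat on the base and never be picked up. Leave everything else on the bench undisturbed.

Things in the scene. Friction and masses are not known exactly. Their poses are not given: they have to be found in the camera images.
- station: Cutting station fixed to the bench: base board 12 mm thick with a smooth fence along its far side, 45 mm high, 30 mm deep (beech mitre block amid aluminium track). Origin: on the bench, at the fence's front face. x into the fence (front face x = 0; base x = -95 to 45 mm), y along the fence to the left (fence y = -400 to 370 mm), z up; base top z = 12, fence top z = 57 mm.
- red_stop: Dark steel carriage of the red flip stop, fixed on the fence: 14 mm high, 36 deep, y = -23 to 45 mm; black knob at y = 33, top z = 34; ears beside the arm up to z = 23. Origin: on the fence's top front edge, mid arm; axes as the station's. Arm: red bar 26 wide (y = -13 to 13), 14 thick, 55 long from pivot to free end. When it hangs down, the board's left end meets its right side, y = -13 mm.
- red_stop_hinge (a point): Pivot of the red arm, mid width: 9 mm in front of the fence's face, 14 mm above the fence's top. Pivot axis along the fence (y). Hanging, the arm leaves 2 mm to the fence and 4 mm to the base.
- red_stop_arm (a joint): Angle of the red arm: 0 = up and leaning 0.30 rad back over the fence, 0.30 = vertical, 1.87 = level, pointing forward (away from the fence, to -x of the station), 3.44 = hanging straight down in front of the fence, at its limit. Starts between 0 and 0.5. Stiff pivot (0.05 N m, about 1 N at the free end): the arm stays at any angle where it is left, never falls.
- red_stop_tip (a point): Middle of the free end of the red arm, 55 mm from the pivot.
- blue_stop: Carriage of the blue flip stop, the same as the red one but with a blue arm; it may be to the left or right of the red one. Same frame convention.
- blue_stop_tip (a point): Middle of the free end of the blue arm, which stands up and is to be left so.
- board: Loose pine board 320 mm long, 50 mm wide, 20 mm thick, 0.12 to 0.24 kg, lying flat on the station's base in front of the fence, to the right of both stop arms, a little off the fence and slightly askew. Origin: centre of its underside; x across its width (towards the fence), y along its length (to the left), z up.
- board_left (a point): On the board, mid thickness, at the corner of its left end and its fence-side edge.
- board_right (a point): On the board, mid thickness, at the corner of its right end and its fence-side edge.
- glue: White glue bottle with yellow label and orange cap, 64 mm diameter, 170 mm high, standing behind the fence. Origin: centre of its foot.
- paint_tin: Round tin with yellow band, 89 mm diameter, 94 mm high, standing behind the fence. Origin: centre of its foot.
- sanding_block: Cork sanding block with dark rubber sole, 62 x 105 x 35 mm, in front of the station. Origin: centre of its underside.
- try_square: Try square lying flat behind the fence: dark wooden stock 20 x 115 x 16 mm, steel blade reaching 160 mm from the stock's middle along its +x. Origin: underside of the stock's middle.
- pencil: Flat red carpenter's pencil, 166 mm long, 15 x 8 mm, lying behind the fence. Origin: near its middle, underside; y along it.
- tape_measure: Yellow tape measure with black disc, 38 x 70 x 66 mm, standing behind the fence. Origin: centre of its underside.

How it is judged:
By the outcome, as a careful person would: the job done as asked, in the order asked, and still so for the second after the job is handed in, with the robot touching nothing.
It also fails if it takes over 72 s, if anything falls off the work surface, if the arm or the gripper's body presses on something with over 40 N, if the wrist force passes 120 N, or if a joint passes its speed limit or range.

ROBOT

A 7-joint arm with a two-finger parallel gripper is mounted at the origin on the work surface. World frame = base frame: x ahead of the robot, y to its left, z up, the work surface at z = 0. Lengths are in m, angles in rad, forces in N, time in s.
With the tool pointing down it reaches from about 0.425 to 0.925 m from the base axis. Payload 6.8 kg.
Tool frame: the origin (TCP) lies at the very end of the fingers, on their centre line; the grasp point (between the pads) lies 19 mm behind it; z points along the fingers, y is the line along which they close (so a half turn about z gives the same grasp; the last joint's range is limited). The gripper opens to 85 mm and grips with 20 to 120 N. Pads are 22 mm wide; open, the fingers measure 114 mm over their backs; the gripper's body (76 mm by 85 mm) begins 54 mm behind the grasp point. The pads swing forward as they close: fully open they stand 13 mm farther back than shut.
Start: joints at [1.112, 0.477, 0.022, 1.555, -0.011, 1.109, -0.083], TCP at [0.232, -0.634, 0.231] pointing down, gripper open.
Joint ranges: [-2.96, 2.96], [-0.34, 2.1], [-1.41, 1.46], [0.24, 2.44], [-1.37, 4.51], [0.17, 1.92], [-2.96, 2.96]. Speed limits (rad/s): [2.39, 2.39, 3.14, 3.14, 3.14, 3.14, 3.14].

INTERFACE

Orientations are given as a rotation vector (axis times angle).
In Python, from bench import get_obs, viewer, r gives the robot as it stands. The module is installed in compiled form; this text tells all that it offers.
- The arm moves only by the tool play_rows, never from a script. Its argument "commands" is a list that holds one entry, the list of rows, each a list of 5 numbers: the gripper's target within -1 to 1 (shut at 1, half-way at 0, fully open at -1), then the shift along the tool's x, y, z scaled (see below), then the turn about the tool's z scaled (see below). A call has 1 to 12 rows; each row is the pose to reach, as a shift and turn from the pose commanded when the call began, along the tool's axes at that moment; what a row does not reach only later rows make up. The controller multiplies each number of a shift by 0.2 m and each number of a turn by pi/2 rad. A row lasts 1/12 s, in which the tool goes at most 41.7 mm and 7.16 degrees, less where a joint would pass 70% of its speed; a pose out of reach is approached as far as the arm can. A call with a number of a shift or a turn outside -1 to 1 is refused whole. A call with a gripper value outside its range is refused whole. The fingers move at their own pace and stop on an object; "grip_force" is the grip in N (left out, the last holds). Time passes only in rows, so rows that repeat a pose let the fingers close. It gives the time, the measured TCP pose, the force, the opening and the grip force at its end, in the units of the state.
- get_obs(): the state, without advancing time (a new reading comes with each control period).
- viewer.grab_frame(name): name is "scene" or "top" or "wrist"; returns a dict with "pixels" (400x640x3 uint8, red, green, blue), "fovy" (degrees; the focal length in pixels is half the picture's height over the tangent of half this angle, whatever the lens; pixels are square), "cx", "cy" (the principal point, pixels), "world_to_cam" (4x4, takes a point from world to camera coordinates); the wrist camera has in their place "hand_eye" (4x4, takes a point from camera to tool coordinates, whose origin is the TCP and whose axes are the flange's). Camera axes: x right, y up, looking along -z (the intrinsics and any distortion apply to the point x, -y, -z); pixel columns grow to the right and rows downward; lengths in m; the calibration is good to about 2 mm. A picture is of the moment at which its call begins: read the wrist's pose just before it. There is no depth.
- r.hand_in(): hands the job in; it is judged then, once.
Trained networks look in a picture, given as the dict that the camera call returned (one of the last four; its "shot" number tells which), for a name from the list of things; names that differ only in an ending like _2 or _b are one class to them, and where a whole thing is asked for, a point or a joint stands for the part that bears it (a point fixed in the world has none). Each returns a list of dicts, best first, with "score" (0 to 1); they miss things now and then, are a little off and sometimes report something else, mostly with a low value. They report only what shows in the picture. A call takes as long as a camera call.
- viewer.trace(picture, thing): "pixels" (400x640 bool, what is visible of it) and "rect" ([left, top, right, bottom] in pixels, round what is visible of it).
The state is a dict: "clock": time; "joints": joint angles; "qvel": joint speeds; "tau": joint torques, N m; "tcp_pos": TCP position; "orientation": TCP orientation; "contact_force": force on the tool from outside, world axes, zero at the start; "moment": the same for the moment, N m; "grip_width": finger opening in m; "gripper_force": force on a finger pad.
Only numpy, scipy, OpenCV 4.12 (cv2) and the standard library are available. Lean on these libraries where they do the work, as an engineer would, in place of code of your own. Each camera call takes 0.05 s, during which the arm holds its last target. There are 200 camera calls.

## Working session

There is one attempt and no reset: what is moved stays moved. The work goes in short steps, Python scripts to look and compute and a tool call to move; the robot and the scene stay as the last step left them, time stands still between calls to the robot, and variables do not carry over. Pictures are saved under pics/ and viewed, at most 10 in all, crops included, and the job is handed in when it is done.

Besides the shell and the picture viewer there is one more tool, called after "Emit:" as name(argument=value, ...), one argument or row to a line, values as JSON. play_rows: Moves the arm, as the interface text tells. Shifts and turns lie within -1 to 1; 1 stands for 0.2 m of shift or pi/2 rad of turn. Its arguments: {"type":"object","properties":{"commands":{"type":"array","items":{"type":"array","items":{"type":"array","items":{"type":"number","minimum":-1,"maximum":1}}}},"grip_force":{"type":"number"}},"required":["commands"]}

```bash
mkdir -p pics; cat > h.py <<'E'
import numpy as np, cv2
from bench import get_obs, viewer, r
from scipy.spatial.transform import Rotation as R
def save(f,n): cv2.imwrite(n,cv2.cvtColor(f["pixels"],cv2.COLOR_RGB2BGR))
def cam(f,o=None):
    foc=200/np.tan(np.radians(f["fovy"])/2)
    if "world_to_cam" in f: W=np.array(f["world_to_cam"])
    else:
        T=np.eye(4);T[:3,:3]=R.from_rotvec(o["orientation"]).as_matrix();T[:3,3]=o["tcp_pos"]
        W=np.linalg.inv(T@np.array(f["hand_eye"]))
    return foc,f["cx"],f["cy"],W
def proj(c,p):
    foc,cx,cy,W=c;q=np.atleast_2d(p)@W[:3,:3].T+W[:3,3]
    return np.c_[cx+foc*q[:,0]/-q[:,2],cy-foc*q[:,1]/-q[:,2]]
def ray(c,u,v,z):
    foc,cx,cy,W=c;C=np.linalg.inv(W);d=C[:3,:3]@np.array([(u-cx)/foc,-(v-cy)/foc,-1]);o=C[:3,3]
    return o+d*(z-o[2])/d[2]
E
python3 - <<'E'
from h import *
o=get_obs();print(o["tcp_pos"],o["orientation"],o["clock"])
for n in("scene","top","wrist"):
    f=viewer.grab_frame(n);save(f,f"pics/{n}.png");print(n,[k for k in f],f["fovy"],f["cx"],f["cy"])
    c=cam(f,o)
    print(np.linalg.inv(c[3])[:3,3])
    for t in("station","red_stop","red_stop_arm","blue_stop","blue_stop_tip","board"):
        for d in viewer.trace(f,t)[:2]:
            m=d["pixels"];ys,xs=np.nonzero(m);print(t,round(d["score"],2),d["rect"],m.sum(),xs.mean().round(1),ys.mean().round(1))
E
```

```text
[ 0.23178519 -0.63334044  0.23031858] [-3.09165123e+00 -5.47918536e-01  6.17939440e-04] 0.0
scene ['pixels', 'fovy', 'cx', 'cy', 'world_to_cam', 'shot'] 52.40850421718409 317.8338982690523 205.1561042001896
[1.22846681 0.21151202 0.76623713]
station 0.57 [183.0, 180.0, 478.8, 304.4] 9907 338.7 243.4
station 0.27 [370.2, 287.4, 450.0, 348.0] 847 395.3 321.5
red_stop 0.7 [361.5, 214.1, 398.0, 259.6] 763 379.8 240.5
red_stop 0.43 [182.8, 179.1, 478.3, 309.7] 9964 338.8 243.1
red_stop_arm 0.85 [374.0, 216.4, 385.6, 242.2] 279 379.9 228.8
blue_stop 0.6 [414.3, 232.7, 450.8, 278.8] 846 429.9 257.0
blue_stop_tip 0.69 [419.6, 231.8, 437.4, 256.0] 258 429.5 245.2
board 0.72 [225.1, 187.4, 330.7, 227.1] 1265 281.7 208.1
board 0.15 [262.9, 264.1, 297.2, 298.5] 944 281.3 281.7
top ['pixels', 'fovy', 'cx', 'cy', 'world_to_cam', 'shot'] 54.763751690391196 322.00817552088296 201.79569365953168
[ 0.31881424 -0.02629478  1.06135101]
station 0.17 [316.0, 197.2, 438.5, 230.9] 2331 374.6 213.7
red_stop 0.74 [250.9, 168.6, 274.0, 194.3] 501 261.2 180.5
red_stop_arm 0.47 [254.5, 185.1, 268.9, 188.2] 104 261.6 187.4
red_stop_arm 0.27 [202.3, 119.3, 262.0, 160.9] 905 236.1 129.7
blue_stop 0.92 [200.8, 167.0, 230.2, 190.1] 453 217.0 176.5
blue_stop_tip 0.51 [198.6, 261.9, 241.3, 294.6] 1048 219.9 278.7
board 0.97 [313.7, 199.5, 434.6, 225.6] 2227 374.8 213.6
wrist ['pixels', 'fovy', 'cx', 'cy', 'hand_eye', 'shot'] 62.56559080684594 317.4546477309335 199.36674262243247
[ 0.30489959 -0.60720758  0.3734161 ]
```

View pics/scene.png

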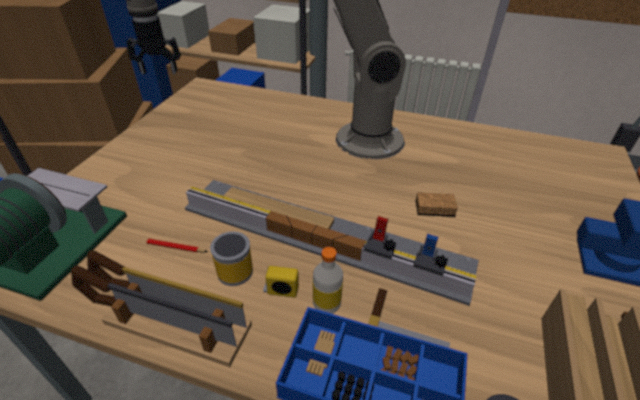

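View pics/top.png

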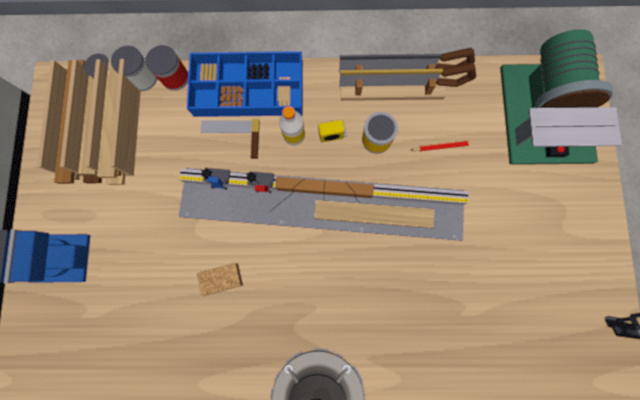

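```bash
python3 - <<'E'
from h import *
f=viewer.grab_frame("top")
p=cv2.cvtColor(f["pixels"],cv2.COLOR_RGB2BGR)[160:245,170:480]
cv2.imwrite("pics/crop.png",cv2.resize(p,None,fx=2.58,fy=2.58,interpolation=cv2.INTER_CUBIC))
c=cam(f)
for n,u,v,z in(("baseFL",179,217,.012),("baseFR",462,238,.012),("fenceBL",181,169,.057),("fenceBR",467,192,.057)):print(n,ray(c,u,v,z))
for t in("board","red_stop","blue_stop"):
    m=viewer.trace(f,t)[0]["pixels"].astype(np.uint8)
    k=cv2.boxPoints(cv2.minAreaRect(cv2.findNonZero(m)));print(t,k.tolist(),[ray(c,u,v,.032 if t=="board" else .07).round(4).tolist() for u,v in k])
E
```

```text
baseFL [0.4681919  0.38088555 0.012     ]
baseFR [ 0.40463838 -0.39119861  0.012     ]
fenceBL [0.59242847 0.36577218 0.057     ]
fenceBR [ 0.52220558 -0.39720099  0.057     ]
board [[314.4212646484375, 219.02011108398438], [315.8770751953125, 198.8468017578125], [434.6912841796875, 207.4210205078125], [433.2354736328125, 227.59432983398438]] [[0.4569, 0.007, 0.032], [0.512, 0.0029, 0.032], [0.4857, -0.3169, 0.032], [0.4313, -0.3099, 0.032]]
red_stop [[245.09231567382812, 189.2615509033203], [247.52310180664062, 169.8153839111328], [274.4769592285156, 173.1846160888672], [272.0461730957031, 192.6307830810547]] [[0.5322, 0.188, 0.07], [0.5849, 0.183, 0.07], [0.575, 0.1112, 0.07], [0.5225, 0.1168, 0.07]]
blue_stop [[199.6336669921875, 185.6633758544922], [201.57424926757812, 166.25743103027344], [231.57424926757812, 169.25743103027344], [229.6336669921875, 188.6633758544922]] [[0.543, 0.3086, 0.07], [0.5959, 0.3061, 0.07], [0.5868, 0.2256, 0.07], [0.5342, 0.2289, 0.07]]
```

View pics/crop.png

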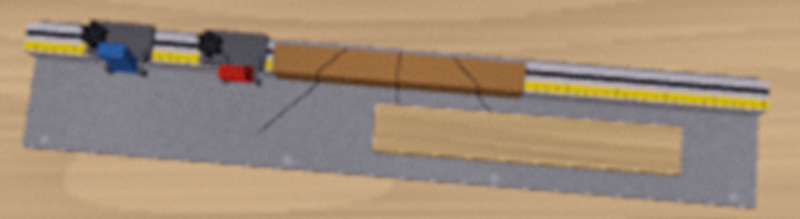

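Emit:
play_rows(
  commands=[
    [[1, 0.2, -0.1, -0.05, 0.06], [1, 0.4, -0.2, -0.1, 0.12], [1, 0.6, -0.3, -0.1, 0.18], [1, 0.8, -0.4, -0.1, 0.24], [1, 0.9, -0.45, -0.1, 0.279], [1, 1, -0.5, -0.1, 0.279], [1, 1, -0.5, -0.1, 0.279]],
  ],
)

```text
clock: 1.83
tcp_pos: [0.3912, -0.4657, 0.2515]
orientation: [-3.137, 0.122, -0.004]
contact_force: [0.4, -0.2, -0.2]
grip_width: 0.0003
gripper_force: 0.0
```

Emit:
play_rows(
  commands=[
    [[1, 0, -0.2, 0, 0], [1, 0, -0.4, 0, 0], [1, 0, -0.6, 0, 0], [1, 0, -0.8, 0, 0], [1, 0, -1, 0, 0]],
  ],
)

```text
clock: 2.25
tcp_pos: [0.4025, -0.2708, 0.2515]
orientation: [3.138, -0.139, 0.001]
contact_force: [0.9, 0.9, 0.2]
grip_width: -0.0001
gripper_force: 0.0
```

Emit:
play_rows(
  commands=[
    [[1, 0, -0.2, 0, 0], [1, 0, -0.4, 0, 0], [1, 0, -0.6, 0, 0], [1, 0, -0.8, 0, 0], [1, 0, -0.9, 0, 0]],
  ],
)

```text
clock: 2.67
tcp_pos: [0.4188, -0.0885, 0.2518]
orientation: [-3.138, 0.13, -0.002]
contact_force: [0.1, 0.6, 0.0]
grip_width: 0.0
gripper_force: 0.0
```

Emit:
play_rows(
  commands=[
    [[1, 0, -0.2, 0, 0], [1, 0, -0.4, 0, 0], [1, 0, -0.6, 0, 0], [1, 0, -0.8, 0, 0], [1, 0, -0.8, 0, 0], [1, 0, -0.8, 0, 0]],
  ],
)

```text
clock: 3.17
tcp_pos: [0.4328, 0.0685, 0.2516]
orientation: [-3.138, 0.13, -0.001]
contact_force: [-0.2, -0.2, -0.2]
grip_width: -0.0001
gripper_force: 0.0
```

```bash
python3 - <<'E'
from h import *
o=get_obs();print(o["tcp_pos"],R.from_rotvec(o["orientation"]).as_matrix().round(3),o["clock"],o["contact_force"])
f=viewer.grab_frame("wrist");save(f,"pics/w1.png");c=cam(f,o);print(np.linalg.inv(c[3]).round(3))
for t in("red_stop","red_stop_arm","blue_stop","board","station"):
    for d in viewer.trace(f,t)[:1]:
        m=d["pixels"].astype(np.uint8);print(t,round(d["score"],2),d["rect"],cv2.boxPoints(cv2.minAreaRect(cv2.findNonZero(m))).round(1).tolist())
E
```

```text
[0.43282115 0.06851306 0.25158332] [[ 0.997 -0.083  0.001]
 [-0.083 -0.997  0.   ]
 [ 0.001 -0.    -1.   ]] 3.1667 [-0.24256983 -0.18200572 -0.18833409]
[[-0.082  0.95   0.301  0.51 ]
 [-0.997 -0.078 -0.026  0.062]
 [-0.001 -0.302  0.953  0.395]
 [ 0.     0.     0.     1.   ]]
red_stop 0.91 [169.7, 20.7, 263.2, 94.8] [[169.5, 21.399999618530273], [257.3999938964844, 18.100000381469727], [260.20001220703125, 93.9000015258789], [172.3000030517578, 97.19999694824219]]
red_stop_arm 0.82 [200.3, 62.1, 248.2, 98.6] [[198.3000030517578, 65.0], [245.6999969482422, 62.70000076293945], [247.1999969482422, 93.30000305175781], [199.8000030517578, 95.5]]
blue_stop 0.58 [26.1, 20.6, 131.1, 85.7] [[27.0, 19.0], [133.0, 19.0], [133.0, 84.0], [27.0, 84.0]]
board 0.9 [369.5, 90.1, 640.0, 141.5] [[370.0, 91.0], [639.0, 91.0], [639.0, 139.0], [370.0, 139.0]]
station 0.79 [0.0, 24.4, 640.0, 161.6] [[-1.2999999523162842, 154.6999969482422], [0.10000000149011612, 19.700000762939453], [640.4000244140625, 26.5], [639.0, 161.5]]
```

View pics/w1.png

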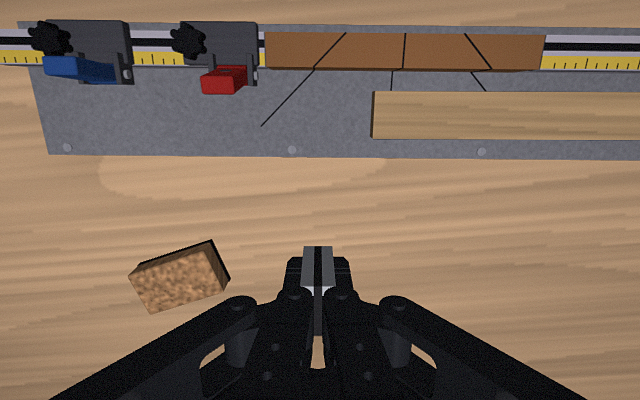

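```bash
python3 - <<'E'
from h import *
o=get_obs();f=viewer.grab_frame("wrist");c=cam(f,o);g=f["pixels"]
P=lambda u,v,z:ray(c,u,v,z)
a=P(49,154,.012);b=P(639,161.5,.012);d=b-a;print("base front",a,b,"theta",np.arctan2(-d[0],-d[1]))
for z in(.057,):
  a2=P(5,64.5,z);b2=P(635,71.5,z);d=b2-a2;print("fence edge",a2,b2,np.arctan2(-d[0],-d[1]))
th=np.arctan2(-(b-a)[0],-(b-a)[1])
X=np.array([np.cos(th),-np.sin(th)]);Y=np.array([np.sin(th),np.cos(th)])
print("x along:",a[:2]@X,b[:2]@X,a2[:2]@X,b2[:2]@X,"yL",a[:2]@Y)
# board corners top z=.032
for u,v in((373.5,90.5),(372.5,138.5),(637,92),(637,140)):
  p=P(u,v,.032);print("board",p, p[:2]@X,p[:2]@Y)
for u,v,z in((203,66,.126),(248,65,.126),(203,94,.126),(241,93,.126),(255,22,.071),(258,84,.071)):
  p=P(u,v,z);print("red",p,p[:2]@X,p[:2]@Y)
E
```

```text
base front [0.47257733 0.37608902 0.012     ] [ 0.40185628 -0.31188539  0.012     ] theta 0.10243623605526371
fence edge [0.5641015  0.35165603 0.057     ] [ 0.50410442 -0.24666052  0.057     ] 0.09994239754617779
x along: 0.43164227028621366 0.4316422702862136 0.5251851250691013 0.5266847114432036 yL 0.4224419873977542
board [ 0.50916222 -0.00071466  0.032     ] 0.5065662650092605 0.051354584144674635
board [0.45950891 0.0022698  0.032     ] 0.4568680565557415 0.04924599170389979
board [ 0.48299074 -0.27536002  0.032     ] 0.5086164389203218 -0.22452731128464326
board [ 0.43202222 -0.28548612  0.032     ] 0.45895056809657925 -0.23981222943113958
red [0.53860111 0.14255745 0.126     ] 0.5212002322938543 0.19688599366140522
red [0.53624674 0.10848298 0.126     ] 0.522342569554688 0.16274939421784734
red [0.51866225 0.14648365 0.126     ] 0.5009644098624879 0.1987527202993315
red [0.51675335 0.1169798  0.126     ] 0.5020825044001086 0.169208331749311
red [0.57586931 0.10730192 0.071     ] 0.5618782117885717 0.16562621935119803
red [0.52457318 0.11208652 0.071     ] 0.5103617082378783 0.16514033816684748
```

```bash
python3 - <<'E'
import cv2
p=cv2.imread("pics/w1.png")[10:110,150:280];cv2.imwrite("pics/z1.png",cv2.resize(p,None,fx=5,fy=5,interpolation=cv2.INTER_CUBIC))
E
```

```text
(no output)
```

View pics/z1.png

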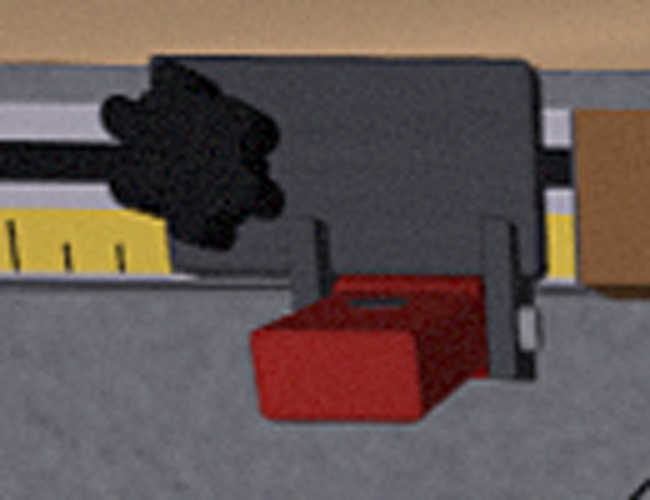

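Emit:
play_rows(
  commands=[
    [[1, 0.2, -0.12, 0, 0.01], [1, 0.4, -0.24, 0, 0.01], [1, 0.58, -0.355, 0, 0.01], [1, 0.58, -0.355, 0.15, 0.01], [1, 0.58, -0.355, 0.3, 0.01], [1, 0.58, -0.355, 0.45, 0.01], [1, 0.58, -0.355, 0.6, 0.01], [1, 0.58, -0.355, 0.69, 0.01], [1, 0.58, -0.355, 0.69, 0.01]],
  ],
)

```text
clock: 4.27
tcp_pos: [0.5516, 0.1255, 0.1091]
orientation: [3.135, -0.163, -0.012]
contact_force: [-1.1, -0.9, -0.2]
grip_width: -0.0004
gripper_force: 0.0
```

```bash
python3 - <<'E'
from h import *
o=get_obs();print(o["tcp_pos"],o["contact_force"])
f=viewer.grab_frame("wrist");save(f,"pics/w2.png")
E
```

```text
[0.5515949  0.12546801 0.10908141] [-1.11031458 -0.85853305 -0.17631796]
```

View pics/w2.png

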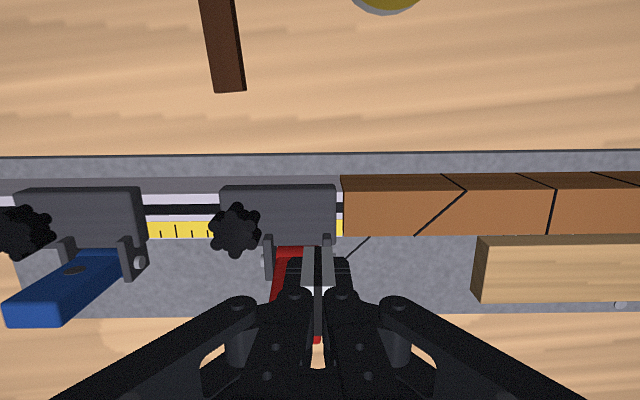

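Emit:
play_rows(
  commands=[
    [[1, 0, -0.045, -0.01, 0.01], [1, -0.06, -0.045, -0.01, 0.01], [1, -0.112, -0.045, -0.01, 0.01], [1, -0.175, -0.045, 0.03, 0.01], [1, -0.222, -0.045, 0.085, 0.01], [1, -0.247, -0.045, 0.155, 0.01], [1, -0.285, -0.045, 0.165, 0.01], [1, -0.325, -0.045, 0.186, 0.01], [1, -0.317, -0.045, 0.247, 0.01], [1, -0.317, -0.045, 0.247, 0.01]],
  ],
)

```text
clock: 5.15
tcp_pos: [0.4915, 0.1424, 0.0629]
orientation: [3.135, -0.186, -0.002]
contact_force: [-0.0, -0.8, -0.0]
grip_width: 0.0003
gripper_force: 0.0
```

```bash
python3 - <<'E'
from h import *
o=get_obs();p=o["tcp_pos"];print(p,o["contact_force"]);th=.1024
print("rel",p[0]*np.cos(th)-p[1]*np.sin(th)-.5265,p[0]*np.sin(th)+p[1]*np.cos(th))
f=viewer.grab_frame("wrist");save(f,"pics/w3.png")
E
```

```text
[0.49151401 0.14243503 0.06290765] [-0.02888147 -0.78582403 -0.02005562]
rel -0.05212055528940118 0.19193203151792443
```

View pics/w3.png

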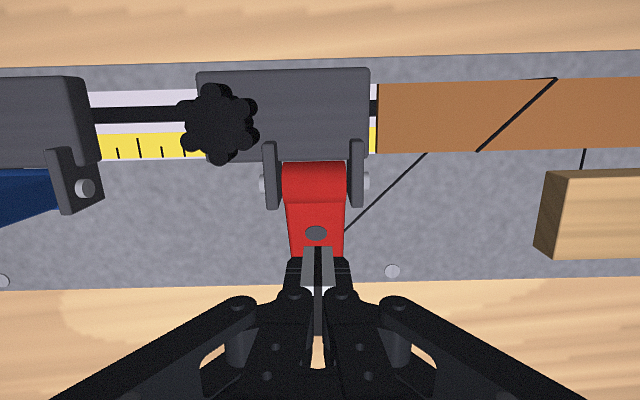

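Emit:
play_rows(
  commands=[
    [[1, 0.0, 0, 0.04, -0.017], [1, 0.02, 0, 0.07, -0.017], [1, 0.065, 0, 0.115, -0.017], [1, 0.11, 0, 0.135, -0.017], [1, 0.13, 0, 0.145, -0.017], [1, 0.145, 0, 0.145, -0.017], [1, 0.155, 0, 0.145, -0.017], [1, 0.155, 0, 0.145, -0.017]],
  ],
)

```text
clock: 5.87
tcp_pos: [0.5118, 0.1385, 0.0312]
orientation: [3.132, -0.14, -0.033]
contact_force: [-27.7, 3.5, 6.1]
grip_width: -0.0001
gripper_force: 0.0
```

```bash
python3 - <<'E'
from h import *
o=get_obs();p=o["tcp_pos"];print(p,o["contact_force"]);th=.092
print("rel",p[0]*np.cos(th)-p[1]*np.sin(th)-.5265,p[0]*np.sin(th)+p[1]*np.cos(th))
f=viewer.grab_frame("wrist");save(f,"pics/w4.png")
E
```

```text
[0.51176613 0.13848577 0.03118292] [-27.7201071    3.49383754   6.12469362]
rel -0.02962086418907861 0.18491620112151258
```

View pics/w4.png

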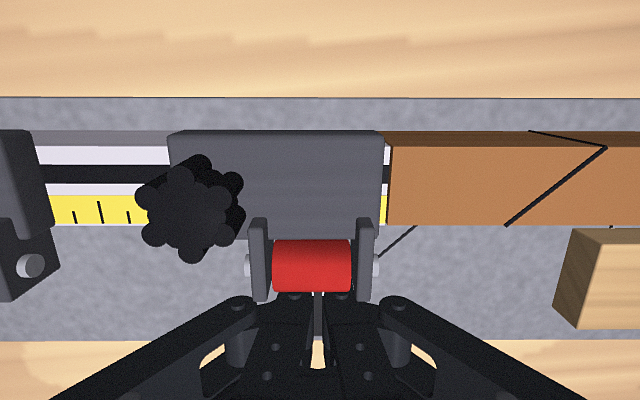

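Emit:
play_rows(
  commands=[
    [[1, -0.06, 0, 0, 0], [1, -0.2, 0, 0, 0], [1, -0.3, 0, -0.1, 0], [1, -0.3, 0, -0.1, 0], [1, -0.3, 0, -0.1, 0]],
  ],
)

```text
clock: 6.33
tcp_pos: [0.4642, 0.1447, 0.0553]
orientation: [-3.138, 0.144, -0.003]
contact_force: [-0.2, -0.7, -0.4]
grip_width: 0.0002
gripper_force: 0.0
```

```bash
python3 - <<'E'
from h import *
o=get_obs();p=o["tcp_pos"];print(p,o["orientation"],o["contact_force"],o["clock"])
f=viewer.grab_frame("wrist");save(f,"pics/w5.png")
E
```

```text
[0.46420026 0.14472972 0.05526673] [-3.13787716e+00  1.44166487e-01 -2.50487924e-03] [-0.1798919  -0.72335845 -0.44548443] 6.3333
```

View pics/w5.png

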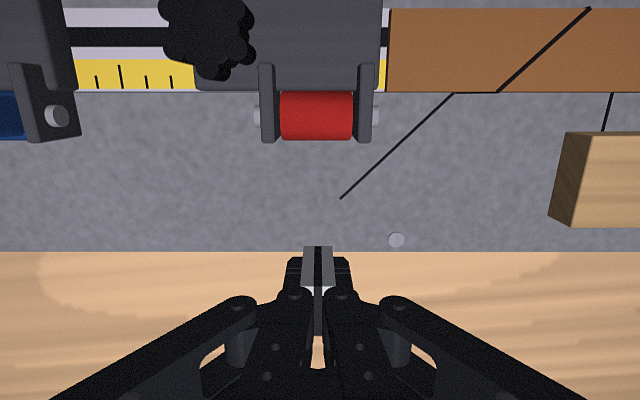

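Emit:
play_rows(
  commands=[
    [[1, -0.1, 0, -0.1, 0], [1, -0.2, 0, -0.3, 0], [1, -0.2, 0, -0.5, 0], [1, -0.2, 0, -0.5, 0], [1, -0.2, 0, -0.5, 0]],
  ],
)

```text
clock: 6.8
tcp_pos: [0.4266, 0.1488, 0.1571]
orientation: [-3.136, 0.147, -0.009]
contact_force: [-0.1, -0.1, -0.2]
grip_width: 0.0
gripper_force: 0.0
```

```bash
cat > fit.py <<'E'
from h import *
from scipy.optimize import differential_evolution as DE
th=.092;X=np.array([np.cos(th),-np.sin(th),0]);Y=np.array([np.sin(th),np.cos(th),0]);Z=np.array([0,0,1.])
o=get_obs();print(o["tcp_pos"]);f=viewer.grab_frame("wrist");c=cam(f,o);save(f,"pics/w6.png")
hsv=cv2.cvtColor(f["pixels"],cv2.COLOR_RGB2HSV)
m=((hsv[...,0]<8)|(hsv[...,0]>172))&(hsv[...,1]>150)&(hsv[...,2]>40)
n,l,s,_=cv2.connectedComponentsWithStats(m.astype(np.uint8));k=1+np.argmax(s[1:,4]);m=(l==k);print(s[k])
tr=viewer.trace(f,"red_stop_arm");print([(t["score"],t["rect"]) for t in tr])
for v in range(s[k][1],s[k][1]+s[k][3],3):
    xs=np.nonzero(m[v])[0];print(v,xs.min(),xs.max(),f["pixels"][v,xs[len(xs)//2]].tolist())
for phi in(180,174,168,160):
    q=np.radians(phi);x0=.528;s0=.190
    H=(x0-.009)*X+s0*Y+.071*Z
    u=-np.sin(q)*X+np.cos(q)*Z;nn=np.cos(q)*X+np.sin(q)*Z
    print(phi,proj(c,[H+.055*u+a*nn+b*Y for a in(.007,-.007) for b in(.013,-.013)]).round(1).tolist(),"hingefront",proj(c,[H-.007*X]).round(1).tolist())
E
python3 fit.py
```

```text
[0.42657279 0.14879995 0.15706056]
[ 297   31   42   35 1361]
[(0.97, [298.0, 27.9, 342.0, 69.1]), (0.37, [0.9, 0.2, 640.0, 160.9])]
31 298 337 [84, 20, 15]
34 297 338 [117, 33, 29]
37 297 338 [133, 28, 30]
40 297 338 [139, 35, 35]
43 297 338 [139, 32, 34]
46 297 338 [142, 34, 33]
49 297 338 [140, 37, 36]
52 298 338 [141, 36, 35]
55 298 338 [129, 32, 32]
58 298 337 [109, 28, 20]
61 301 334 [79, 30, 34]
64 303 333 [81, 5, 10]
180 [[298.0, 65.8], [330.3, 65.8], [297.7, 46.8], [330.5, 46.7]] hingefront [[313.1, 58.1]]
174 [[298.0, 73.3], [330.3, 73.3], [297.8, 54.8], [330.4, 54.7]] hingefront [[313.1, 58.1]]
168 [[298.1, 80.5], [330.3, 80.5], [297.9, 62.6], [330.3, 62.5]] hingefront [[313.1, 58.1]]
160 [[298.0, 89.8], [330.3, 89.7], [298.0, 72.7], [330.3, 72.6]] hingefront [[313.1, 58.1]]
```

Emit:
play_rows(
  commands=[
    [[1, 0.1, 0.1, 0, 0], [1, 0.1, 0.3, 0, 0], [1, 0.1, 0.5, 0, 0], [1, 0.1, 0.7, 0, 0], [1, 0.1, 0.9, 0, 0], [1, 0.1, 1, 0, 0]],
  ],
)

```text
clock: 7.4
tcp_pos: [0.4231, -0.0578, 0.153]
orientation: [3.137, -0.153, -0.007]
contact_force: [0.1, -0.6, 0.1]
grip_width: -0.0
gripper_force: 0.0
```

Emit:
play_rows(
  commands=[
    [[1, 0, 0.2, 0, 0], [1, 0, 0.4, 0, 0], [1, 0, 0.5, 0, 0], [1, 0, 0.5, 0.2, 0], [1, 0, 0.5, 0.4, 0], [1, 0, 0.5, 0.55, 0], [1, 0, 0.5, 0.6, 0], [1, 0, 0.5, 0.6, 0]],
  ],
)

```text
clock: 8.07
tcp_pos: [0.4131, -0.1517, 0.0316]
orientation: [-3.136, 0.144, 0.012]
contact_force: [-0.1, -0.2, 0.7]
grip_width: -0.0002
gripper_force: 0.0
```

```bash
cat > look.py <<'E'
from h import *
th=.092;X=np.array([np.cos(th),-np.sin(th),0]);Y=np.array([np.sin(th),np.cos(th),0])
o=get_obs();p=np.array(o["tcp_pos"]);print("TCP X,s,z",(p@X).round(4),(p@Y).round(4),p[2].round(4),"F",np.round(o["contact_force"],1),o["clock"],"rv",np.round(o["orientation"],3))
for n in("top","wrist"):
    f=viewer.grab_frame(n);c=cam(f,o)
    for d in viewer.trace(f,"board")[:1]:
        k=cv2.boxPoints(cv2.minAreaRect(cv2.findNonZero(d["pixels"].astype(np.uint8))))
        print(n,round(d["score"],2),d["rect"],[(round(q@X,4),round(q@Y,4)) for q in(ray(c,u,v,.032) for u,v in k)])
    save(f,"pics/%s_%d.png"%(n,f["shot"]))
E
python3 look.py
```

```text
TCP X,s,z 0.4253 -0.1131 0.0316 F [-0.1 -0.2  0.7] 8.0667 rv [-3.136  0.144  0.012]
top 0.94 [316.7, 202.6, 434.5, 222.1] [(np.float64(0.4553), np.float64(0.0494)), (np.float64(0.5084), np.float64(0.0502)), (np.float64(0.5106), np.float64(-0.2705)), (np.float64(0.458), np.float64(-0.2685))]
wrist 0.57 [0.0, 85.5, 636.2, 205.5] [(np.float64(0.5053), np.float64(0.017)), (np.float64(0.5064), np.float64(-0.2445)), (np.float64(0.4573), np.float64(-0.2596)), (np.float64(0.4557), np.float64(0.0316))]
```

Emit:
play_rows(
  commands=[
    [[1, 0, 0, 0.05, 0], [1, 0.04, 0, 0.05, 0], [1, 0.08, 0, 0.05, 0], [1, 0.1, 0, 0.05, 0], [1, 0.12, 0, 0.05, 0], [1, 0.14, 0, 0.05, 0], [1, 0.16, 0, 0.05, 0], [1, 0.18, 0, 0.05, 0], [1, 0.2, 0, 0.05, 0], [1, 0.215, 0, 0.05, 0], [1, 0.215, 0, 0.05, 0]],
  ],
)

```text
clock: 9.18
tcp_pos: [0.4549, -0.156, 0.0241]
orientation: [-3.138, 0.145, 0.013]
contact_force: [-9.0, 2.3, 5.9]
grip_width: -0.0
gripper_force: 4.5
```

```bash
python3 look.py
```

```text
TCP X,s,z 0.4673 -0.1135 0.0241 F [-9.   2.3  5.9] 9.1833 rv [-3.138  0.145  0.013]
top 0.67 [315.9, 192.4, 432.3, 213.7] [(np.float64(0.4764), np.float64(0.05)), (np.float64(0.5318), np.float64(0.05)), (np.float64(0.5287), np.float64(-0.2696)), (np.float64(0.4739), np.float64(-0.2666))]
wrist 0.57 [0.4, 146.4, 639.0, 253.3] [(np.float64(0.5244), np.float64(0.0161)), (np.float64(0.5244), np.float64(-0.2454)), (np.float64(0.4781), np.float64(-0.2594)), (np.float64(0.4782), np.float64(0.0299))]
```

Emit:
play_rows(
  commands=[
    [[1, -0.1, 0, 0, 0], [1, -0.15, 0, -0.15, 0], [1, -0.15, 0.1, -0.3, 0], [1, -0.1, 0.3, -0.3, 0], [1, 0, 0.5, -0.3, 0], [1, 0.1, 0.7, -0.3, 0], [1, 0.165, 0.9, -0.3, 0], [1, 0.165, 0.97, -0.3, 0], [1, 0.165, 0.97, -0.15, 0], [1, 0.165, 0.97, 0, 0], [1, 0.165, 0.97, 0, 0]],
  ],
)

```text
clock: 10.3
tcp_pos: [0.4705, -0.3511, 0.02]
orientation: [-3.134, 0.146, 0.011]
contact_force: [-0.9, 0.3, -0.0]
grip_width: -0.0001
gripper_force: 0.0
```

```bash
python3 look.py
```

```text
TCP X,s,z 0.5008 -0.3064 0.02 F [-0.9  0.3 -0. ] 10.3 rv [-3.134  0.146  0.011]
top 0.87 [315.3, 194.1, 435.0, 220.5] [(np.float64(0.4757), np.float64(0.0475)), (np.float64(0.5288), np.float64(0.048)), (np.float64(0.5291), np.float64(-0.272)), (np.float64(0.4765), np.float64(-0.2697))]
wrist 0.7 [0.0, 243.3, 248.9, 318.0] [(np.float64(0.5155), np.float64(-0.1673)), (np.float64(0.5156), np.float64(-0.2767)), (np.float64(0.4786), np.float64(-0.2743)), (np.float64(0.4783), np.float64(-0.1562))]
```

Emit:
play_rows(
  commands=[
    [[1, 0, -0.06, 0, 0], [1, 0, -0.12, 0, 0], [1, 0, -0.18, 0, 0], [1, 0.002, -0.24, 0, 0], [1, 0.003, -0.3, 0, 0], [1, 0.004, -0.36, 0, 0], [1, 0.005, -0.42, 0, 0], [1, 0.006, -0.48, 0, 0], [1, 0.007, -0.54, 0, 0], [1, 0.008, -0.6, 0, 0], [1, 0.009, -0.65, 0, 0], [1, 0.01, -0.68, 0, 0]],
  ],
)

```text
clock: 11.5
tcp_pos: [0.4869, -0.2177, 0.0255]
orientation: [3.136, -0.145, -0.003]
contact_force: [-5.3, -8.0, 9.7]
grip_width: -0.0002
gripper_force: 5.9
```

```bash
python3 look.py
```

```text
TCP X,s,z 0.5049 -0.1721 0.0255 F [-5.3 -8.   9.7] 11.5 rv [ 3.136e+00 -1.450e-01 -3.000e-03]
top 0.79 [278.2, 190.9, 396.9, 218.2] [(np.float64(0.4739), np.float64(0.1517)), (np.float64(0.5319), np.float64(0.1532)), (np.float64(0.5316), np.float64(-0.1645)), (np.float64(0.4741), np.float64(-0.1629))]
```

Emit:
play_rows(
  commands=[
    [[1, 0, -0.03, 0, 0], [1, 0, -0.06, 0, 0], [1, 0, -0.08, 0, 0], [1, 0, -0.1, 0, 0], [1, 0, -0.11, 0, 0], [1, 0, -0.11, 0, 0]],
  ],
)

```text
clock: 12.2
tcp_pos: [0.4889, -0.1975, 0.0255]
orientation: [3.135, -0.148, -0.002]
contact_force: [-5.3, -9.2, 8.7]
grip_width: 0.0001
gripper_force: 7.9
```

```bash
python3 look.py
```

```text
TCP X,s,z 0.5049 -0.1518 0.0255 F [-5.3 -9.2  8.7] 12.2 rv [ 3.135e+00 -1.480e-01 -2.000e-03]
top 0.91 [268.6, 188.3, 388.6, 217.5] [(np.float64(0.4755), np.float64(0.1711)), (np.float64(0.5289), np.float64(0.1727)), (np.float64(0.5294), np.float64(-0.1455)), (np.float64(0.4764), np.float64(-0.1443))]
wrist 0.95 [0.0, 245.7, 303.6, 321.9] [(np.float64(0.4782), np.float64(0.0037)), (np.float64(0.5165), np.float64(-0.0075)), (np.float64(0.5161), np.float64(-0.145)), (np.float64(0.4776), np.float64(-0.1444))]
```

Emit:
play_rows(
  commands=[
    [[1, 0, -0.008, 0, 0], [1, 0, -0.015, 0, 0], [1, 0, -0.015, 0, 0]],
  ],
)

```text
clock: 12.65
tcp_pos: [0.4889, -0.1972, 0.0255]
orientation: [3.132, -0.151, -0.002]
contact_force: [-4.9, -16.1, 6.8]
grip_width: -0.0001
gripper_force: 10.9
```

Emit:
play_rows(
  commands=[
    [[1, 0, -0.008, 0, 0], [1, 0, -0.015, 0, 0], [1, 0, -0.015, 0, 0]],
  ],
)

```text
clock: 12.9
tcp_pos: [0.4889, -0.197, 0.0256]
orientation: [3.129, -0.154, -0.001]
contact_force: [-3.8, -22.1, 3.4]
grip_width: -0.0
gripper_force: 13.9
```

Emit:
play_rows(
  commands=[
    [[1, 0, 0.05, 0, 0], [1, 0, 0.12, 0, 0], [1, 0, 0.12, -0.2, 0], [1, -0.1, 0.1, -0.35, 0], [1, -0.2, 0, -0.35, 0], [1, -0.3, -0.2, -0.35, 0], [1, -0.3, -0.4, -0.35, 0], [1, -0.3, -0.6, -0.35, 0], [1, -0.3, -0.8, -0.35, 0], [1, -0.3, -0.8, -0.35, 0], [1, -0.3, -0.8, -0.35, 0]],
  ],
)

```text
clock: 13.82
tcp_pos: [0.4454, -0.0207, 0.095]
orientation: [-3.138, 0.134, -0.0]
contact_force: [-0.1, -0.5, 0.1]
grip_width: 0.0003
gripper_force: 0.0
```

```bash
python3 look.py; ls pics
```

```text
TCP X,s,z 0.4454 0.0203 0.095 F [-0.1 -0.5  0.1] 13.8167 rv [-3.138  0.134 -0.   ]
wrist 0.57 [52.0, 81.7, 592.2, 173.1] [(np.float64(0.5271), np.float64(0.178)), (np.float64(0.5294), np.float64(-0.1411)), (np.float64(0.4795), np.float64(-0.154)), (np.float64(0.4769), np.float64(0.1899))]
crop.png
scene.png
top.png
top_12.png
top_14.png
top_16.png
top_18.png
top_20.png
top_22.png
w1.png
w2.png
w3.png
w4.png
w5.png
w6.png
wrist.png
wrist_13.png
wrist_15.png
wrist_17.png
wrist_19.png
wrist_21.png
wrist_23.png
z1.png
```

Emit:
play_rows(
  commands=[
    [[1, -0.02, 0.03, 0.12, 0], [1, -0.02, 0.03, 0.25, 0], [1, -0.02, 0.03, 0.35, 0], [1, 0, 0.03, 0.35, 0], [1, 0.04, 0.03, 0.35, 0], [1, 0.08, 0.03, 0.35, 0], [1, 0.1, 0.03, 0.35, 0], [1, 0.115, 0.03, 0.35, 0], [1, 0.125, 0.03, 0.35, 0], [1, 0.125, 0.03, 0.35, 0]],
  ],
)

```text
clock: 14.85
tcp_pos: [0.4663, -0.033, 0.0251]
orientation: [3.137, -0.145, -0.012]
contact_force: [-10.9, 2.2, 7.2]
grip_width: 0.0002
gripper_force: 5.6
```

Emit:
play_rows(
  commands=[
    [[1, -0.05, 0, 0, 0], [1, -0.15, 0, 0, 0], [1, -0.15, -0.1, -0.2, 0], [1, -0.15, -0.3, -0.35, 0], [1, -0.15, -0.5, -0.35, 0], [1, -0.15, -0.7, -0.35, 0], [1, -0.1, -0.75, -0.35, 0], [1, -0.1, -0.75, -0.35, 0], [1, -0.1, -0.75, -0.35, 0]],
  ],
)

```text
clock: 15.6
tcp_pos: [0.4651, 0.1196, 0.096]
orientation: [-3.137, 0.142, -0.004]
contact_force: [-0.7, -0.5, -1.0]
grip_width: 0.0002
gripper_force: 0.0
```

```bash
python3 look.py; python3 - <<'E'
import cv2,glob
n=max(glob.glob("pics/wrist_*.png"),key=lambda s:int(s[12:-4]));print(n)
a=cv2.imread(n)[:230,200:600];cv2.imwrite("pics/fin.png",cv2.resize(a,None,fx=2,fy=2,interpolation=cv2.INTER_CUBIC))
E
```

```text
TCP X,s,z 0.4521 0.1618 0.096 F [-0.7 -0.5 -1. ] 15.6 rv [-3.137  0.142 -0.004]
top 0.92 [275.4, 190.0, 386.8, 215.9] [(np.float64(0.4761), np.float64(0.1592)), (np.float64(0.5291), np.float64(0.1606)), (np.float64(0.5289), np.float64(-0.1456)), (np.float64(0.4763), np.float64(-0.1443))]
wrist 0.67 [293.9, 95.3, 638.5, 177.9] [(np.float64(0.5294), np.float64(0.1759)), (np.float64(0.5299), np.float64(-0.0312)), (np.float64(0.48), np.float64(-0.0459)), (np.float64(0.4795), np.float64(0.1768))]
pics/wrist_19.png
```

View pics/fin.png

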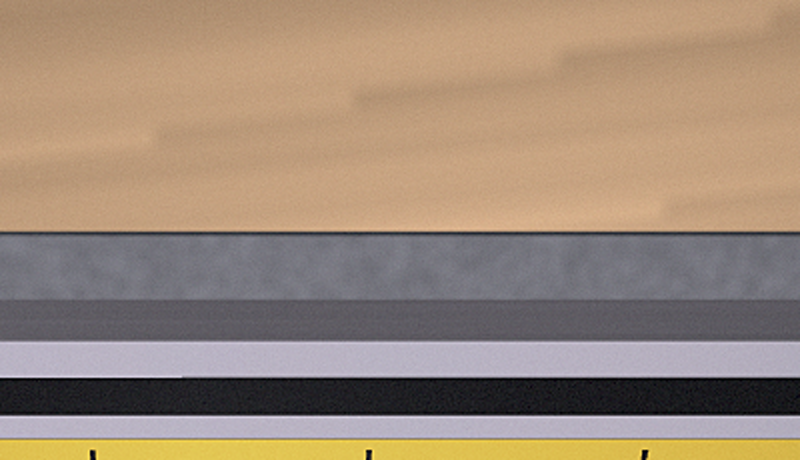

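```bash
python3 - <<'E'
from h import *
th=.092;X=np.array([np.cos(th),-np.sin(th),0]);Y=np.array([np.sin(th),np.cos(th),0])
o=get_obs();f=viewer.grab_frame("wrist");c=cam(f,o);im=f["pixels"]
b=viewer.trace(f,"board")[0]["pixels"]
hsv=cv2.cvtColor(im,cv2.COLOR_RGB2HSV);m=((hsv[...,0]<8)|(hsv[...,0]>172))&(hsv[...,1]>150)&(hsv[...,2]>35)
m[:, :200]=0;m[200:]=0;ys,xs=np.nonzero(m);print("red",xs.min(),xs.max(),ys.min(),ys.max())
for v in range(ys.min(),185,5):
    r_=np.nonzero(m[v])[0];q=np.nonzero(b[v])[0]
    print(v,(r_.min(),r_.max()) if len(r_) else None,q.min() if len(q) else None)
for v in(96,104,110,116,124):print(v,[im[v,u].tolist() for u in range(282,304,2)])
for z in(.02,.032,.071):
    print("arm right front/back @z",z,proj(c,[(.5275+x)*X+(.1868-.013)*Y+[0,0,z] for x in(-.016,-.002)]).round(1).tolist())
for z in (.012,.032):print("boardcorner@contact",z,proj(c,[(.5275+x)*X+.1738*Y+[0,0,z] for x in(0,-.05)]).round(1).tolist())
E
```

```text
red 228 287 97 133
97 (np.int64(232), np.int64(284)) 302
102 (np.int64(229), np.int64(286)) 301
107 (np.int64(229), np.int64(287)) 301
112 (np.int64(229), np.int64(287)) 306
117 (np.int64(229), np.int64(287)) 306
122 (np.int64(229), np.int64(287)) 306
127 (np.int64(230), np.int64(286)) 301
132 (np.int64(233), np.int64(285)) 300
137 None 293
142 None 293
147 None 294
152 None 294
157 None 293
162 None 293
167 None 294
172 None 294
177 None None
182 None None
96 [[60, 44, 48], [46, 44, 50], [57, 56, 62], [66, 64, 71], [68, 71, 77], [66, 70, 77], [65, 62, 70], [68, 71, 78], [18, 13, 11], [35, 33, 42], [68, 56, 55]]
104 [[129, 25, 21], [64, 15, 12], [73, 19, 20], [56, 64, 71], [71, 72, 79], [71, 73, 78], [69, 68, 78], [68, 64, 76], [27, 21, 26], [63, 56, 47], [181, 151, 112]]
110 [[145, 30, 28], [62, 18, 19], [72, 11, 12], [55, 60, 67], [68, 69, 77], [66, 72, 73], [67, 68, 76], [68, 68, 77], [20, 19, 21], [128, 128, 134], [122, 123, 132]]
116 [[158, 40, 35], [60, 15, 13], [71, 11, 9], [55, 61, 72], [75, 76, 82], [70, 69, 77], [71, 72, 78], [67, 66, 76], [33, 34, 36], [143, 142, 152], [143, 142, 154]]
124 [[158, 36, 29], [98, 27, 28], [71, 12, 11], [45, 37, 41], [68, 67, 74], [68, 70, 79], [72, 72, 79], [69, 71, 76], [36, 36, 42], [32, 26, 31], [157, 131, 102]]
arm right front/back @z 0.02 [[293.7, 122.8], [293.1, 100.2]]
arm right front/back @z 0.032 [[292.3, 124.4], [291.7, 100.5]]
arm right front/back @z 0.071 [[286.7, 131.0], [285.8, 101.8]]
boardcorner@contact 0.012 [[293.9, 96.8], [295.6, 171.5]]
boardcorner@contact 0.032 [[291.7, 97.0], [293.7, 178.4]]
```

Emit:
play_rows(
  commands=[
    [[1, 0, 0.2, -0.05, 0], [1, 0, 0.4, -0.05, 0], [1, 0.08, 0.6, -0.05, 0], [1, 0.16, 0.8, -0.05, 0], [1, 0.25, 1, -0.05, 0], [1, 0.25, 1, -0.05, 0]],
  ],
)

```text
clock: 16.4
tcp_pos: [0.4964, -0.0944, 0.1052]
orientation: [3.134, -0.162, 0.003]
contact_force: [-0.3, -0.2, -0.5]
grip_width: 0.0001
gripper_force: 0.0
```

Emit:
play_rows(
  commands=[
    [[1, 0, 0.2, 0, 0], [1, 0, 0.4, 0, 0], [1, 0, 0.6, 0, 0], [1, 0, 0.7, 0, 0], [1, 0, 0.7, 0.15, 0], [1, 0, 0.7, 0.3, 0], [1, 0, 0.7, 0.4, 0], [1, 0, 0.7, 0.4, 0], [1, 0, 0.7, 0.4, 0]],
  ],
)

```text
clock: 17.15
tcp_pos: [0.4813, -0.2246, 0.0243]
orientation: [-3.137, 0.146, 0.004]
contact_force: [0.6, -0.0, 1.1]
grip_width: 0.0002
gripper_force: 0.0
```

```bash
python3 look.py
```

```text
TCP X,s,z 0.4999 -0.1794 0.0243 F [ 0.6 -0.   1.1] 17.15 rv [-3.137  0.146  0.004]
top 0.72 [270.1, 187.2, 387.6, 217.1] [(np.float64(0.4706), np.float64(0.1732)), (np.float64(0.5286), np.float64(0.1755)), (np.float64(0.5317), np.float64(-0.1452)), (np.float64(0.4741), np.float64(-0.1443))]
wrist 0.57 [0.0, 237.6, 257.1, 313.4] [(np.float64(0.5155), np.float64(-0.0371)), (np.float64(0.5156), np.float64(-0.1517)), (np.float64(0.478), np.float64(-0.1495)), (np.float64(0.478), np.float64(-0.026))]
```

Nudge 29.5 mm left, with a hair toward the fence, then straight back.

Emit:
play_rows(
  commands=[
    [[1, 0, -0.06, 0, 0], [1, 0, -0.11, 0, 0], [1, 0.005, -0.13, 0, 0], [1, 0.005, -0.14, 0, 0], [1, 0.005, -0.15, 0, 0], [1, 0.005, -0.15, 0, 0]],
  ],
)

```text
clock: 17.85
tcp_pos: [0.4858, -0.1972, 0.0256]
orientation: [3.135, -0.146, 0.0]
contact_force: [-1.4, -8.2, 3.3]
grip_width: 0.0002
gripper_force: 5.8
```

Emit:
play_rows(
  commands=[
    [[1, 0, -0.006, 0, 0], [1, 0, -0.012, 0, 0], [1, 0, -0.012, 0, 0]],
  ],
)

```text
clock: 18.1
tcp_pos: [0.4858, -0.197, 0.0256]
orientation: [3.133, -0.149, 0.001]
contact_force: [-1.6, -14.1, 1.6]
grip_width: 0.0001
gripper_force: 7.8
```

Emit:
play_rows(
  commands=[
    [[1, 0, 0.03, 0, 0], [1, 0, 0.1, 0, 0], [1, 0, 0.25, 0, 0], [1, 0, 0.3, -0.2, 0], [1, 0, 0.3, -0.4, 0], [1, -0.1, 0.3, -0.6, 0], [1, -0.2, 0.3, -0.6, 0], [1, -0.2, 0.3, -0.6, 0]],
  ],
)

```text
clock: 18.77
tcp_pos: [0.4391, -0.2486, 0.1472]
orientation: [3.137, -0.146, 0.002]
contact_force: [-1.8, -0.8, -0.8]
grip_width: 0.0001
gripper_force: 0.0
```

```bash
python3 look.py; python3 - <<'E'
from h import *
th=.092;X=np.array([np.cos(th),-np.sin(th),0]);Y=np.array([np.sin(th),np.cos(th),0])
o=get_obs();f=viewer.grab_frame("wrist");c=cam(f,o)
b=viewer.trace(f,"board")[0]["pixels"];xs=np.nonzero(b.any(0))[0]
# board top fence edge / near edge across columns: straightness and distance to fence
for u in range(xs.min()+10,xs.max()-5,40):
    v=np.nonzero(b[:,u])[0];p=ray(c,u,v.min(),.032);q=ray(c,u,v.max(),.032);print(u,v.min(),v.max(),(p@X).round(4),(q@X).round(4),(q@Y).round(3))
E
```

```text
TCP X,s,z 0.46 -0.2072 0.1472 F [-1.8 -0.8 -0.8] 18.7667 rv [ 3.137e+00 -1.460e-01  2.000e-03]
top 0.87 [270.3, 189.4, 389.2, 217.4] [(np.float64(0.4758), np.float64(0.1737)), (np.float64(0.5315), np.float64(0.1753)), (np.float64(0.5315), np.float64(-0.1455)), (np.float64(0.4762), np.float64(-0.1442))]
wrist 0.83 [0.0, 109.8, 246.8, 176.5] [(np.float64(0.5257), np.float64(0.0331)), (np.float64(0.5256), np.float64(-0.1534)), (np.float64(0.4766), np.float64(-0.1502)), (np.float64(0.4768), np.float64(0.0474))]
10 114 175 0.5261 0.479 0.038
50 115 175 0.5255 0.4791 0.007
90 114 175 0.5262 0.4791 -0.025
130 114 174 0.5263 0.48 -0.057
170 114 175 0.5263 0.4792 -0.089
210 114 176 0.5264 0.4785 -0.121
```

```bash
python3 -c "
from bench import r
print(r.hand_in())"
```

```text
the job is handed in; nothing more can be done
None
```

I handed the job in at about 19 s: the red arm is down at its limit, the blue stop and the other items were never pushed, and the board is butted against the red arm and flat along the fence, by force readings and camera measurements.

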